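# Load the X-ray analyser and close it up

## Task

Pick the jug spout out of the finds tray and set it gently down, standing upright on its flat sawn back, so that it wholly covers the round window in the floor of the X-ray analyser's sample well. Then swing the analyser's lid gently all the way shut and, only once the lid is down, turn the swing latch across it as far as it goes. Leave the other finds where they are.

Things in the scene. Friction and masses are not known exactly. Their poses are not given: they have to be found in the camera images.
- analyser: Bench X-ray analyser, a fixed off-white box 320 (x) by 280 (y) by 150 mm tall. Origin: centre of its underside; x points from its panel face (at the robot) to its rear, y to the lid's hinge side. In its flat top is a square sample well 170 by 170 mm, 75 mm deep, centred at x = 20 mm, y = 0. An amber lamp, 28 mm across, 78 mm high, stands on top at x = -125, y = 115 mm.
- window (a point): Centre of the round measuring window (20 mm across, black, flush, in a 38 mm aluminium bezel) in the middle of the flat well floor, at the height of the floor, 75 mm above the bench. Axes as the analyser's.
- lid (a joint): Lid angle, rad: 0 = shut flat on the analyser's top, growing as it opens (1.57 upright; starts near 2, leaning back away from the well; stop at 2.2). An off-white plate 200 by 200 by 12 mm, 0.6 kg, hinged along the well's +y side, with a steel finger lip (50 by 18 mm) on its free edge. Its friction hinge stays where it is left; up to 7 N at the free edge moves it.
- lid_hinge (a point): Middle of the lid's hinge axis, half-way through the plate's thickness, 6 mm above the analyser's top; the axis runs along the analyser's x. The lid reaches 200 mm from here, towards the analyser's -y when shut, and 100 mm to either side along the axis.
- lid_edge (a point): Middle of the lid's free edge, on its outer face (the face that is on top when the lid is shut). Turns with the lid: its y points towards the hinge, its z out of the outer face.
- latch (a joint): Swing latch angle, rad: 0 = fully across, at its stop, the arm pointing to the analyser's +y over the shut lid; grows as it opens, anticlockwise from above; near 1.5, as it starts, the arm points to the analyser's -x, clear of the lid; stop at 1.7. It stays where it is left; 1.5 N on the grip moves it.
- latch_pivot (a point): Swing latch's upright axis at half the height of its grip, beside the lid's free edge: at x = 70, y = -124 mm of the analyser, 194 mm above the bench. The flat steel arm (15 mm wide, 60 mm long) lies 166 to 174 mm above the bench, 4 mm over the shut lid's top.
- latch_grip (a point): Middle of the latch's upright black grip, a cylinder 14 mm across and 40 mm tall standing on the arm, 45 mm from the pivot axis, from 174 to 214 mm above the bench. Turns with the latch: its y points from the pivot to the grip.
- spout_centre (a point): Jug spout's centre, 29 mm above its base. A green-glazed upright tube, 28 mm across, on the middle of a flat seven-cornered piece of jug wall 62 to 68 mm across and 10 mm thick, sawn flat beneath; 58 mm tall in all, mouth flared to 32 mm, about 110 g. z points up the tube. It stands in one of three places in the tray.
- tray: Shallow finds tray of plywood, 240 (its x) by 200 by 13 mm, fixed; floor 4 mm above the bench. Origin: centre of its underside.
- strap_handle_mid (a point): Bystander: green-glazed strap handle of a jug, an arch 80 by 55 mm lying on its side in the tray, 30 mm tall at most. Point at 9 mm height in the middle of its outline.
- rim_sherd: Bystander: buff curved rim sherd, 70 by 55 mm, 15 mm tall, lying in the tray. Origin at the middle of its underside.
- awl: Bystander: pale bone awl, 125 mm long, 12 mm tall, lying on the bench. Origin near its middle, on the bench.
- pebble_a: Bystander: grey pebble weight, 52 mm across, 30 mm tall. Origin at the middle of its underside.
- pebble_b: Bystander: smaller grey pebble weight, 44 mm across, 24 mm tall. Origin at the middle of its underside.
Things that resemble listed ones, but are neither listed nor needed, are in the scene too. Leave any pink, purple or yellow look-alike of the part that bears spout_centre alone.

How it is judged:
On the way, in this order (a step that is already met when the one before it is completed fails the run):
1. the spout stands upright on the well floor over the whole window, let go, the lid still open and the latch clear (horizontal distance between spout_centre and window below 0.02 m and z of spout_centre in the frame of window below 0.034 m and angle between spout_centre's own z axis and vertical below 0.1 rad and contact force between the fingers and spout below 0.1 N and value of joint each of lid, latch above 1 rad), for 0.2 s.
2. the lid is fully shut with the latch still clear of it (value of joint lid below 0.04 rad and value of joint latch above 1 rad), for 0.2 s.
3. the latch is fully across the shut lid (value of joint latch below 0.12 rad and value of joint lid below 0.04 rad), for 0.2 s.
At the end, for the whole second after the job is handed in: The spout stands upright (within 6 degrees) and at rest on the well floor with its centre within 20 mm of the window's centre, so that the window is wholly covered; the lid is shut (below 0.04 rad) and the latch is fully across it (below 0.12 rad) (all of step 3 and horizontal distance between spout_centre and window below 0.02 m and z of spout_centre in the frame of window below 0.034 m and angle between spout_centre's own z axis and vertical below 0.1 rad and linear speed of spout below 0.02 m/s); the robot touches nothing.
It fails at once if the lid is slammed (swings shut faster than 2.5 rad/s) (velocity of joint lid below -2.5 rad/s).
It fails at once if the latch is turned across before the lid is down (value of joint lid above 0.15 rad and value of joint latch below 1 rad).
It fails at once if the spout is dropped (falls free from more than about 1 cm) (contact force between the fingers and spout below 0.05 N and linear speed of spout above 0.5 m/s).
It fails at once if another find is moved more than 30 mm (distance of any of strap_handle_mid, rim_sherd, awl, pebble_a, pebble_b from where it was at the start of the episode above 0.03 m).
It also fails if it takes over 70 s, if anything falls off the work surface, if the arm or the gripper's body presses on something with over 40 N, if the wrist force passes 120 N, or if a joint passes its speed limit or range.

## Robot

A 6-joint arm with a two-finger parallel gripper is mounted at the origin on the work surface. World frame = base frame: x ahead of the robot, y to its left, z up, the work surface at z = 0. Lengths are in m, angles in rad, forces in N, time in s.
With the tool pointing down it reaches from about 0.35 to 0.85 m from the base axis. Payload 8.1 kg.
Tool frame: the origin (TCP) lies between the finger pads; the fingertips stand 8 mm ahead of it and the grasp point (between the pads) lies 11 mm behind it (robot.tip_reach is the y of the fingertips in the tool frame, in m); y points along the fingers, z is the direction in which the jaws open and shut, and the axes are right-handed (so a half turn about y gives the same grasp; the last joint's range is limited). The gripper opens to 93 mm and grips with 3 to 60 N. Pads are 15 mm wide; open, the fingers measure 128 mm over their backs; the gripper's body (75 mm by 188 mm) begins 65 mm behind the grasp point.
Start: joints at [-1.325, 0.13, 1.488, -0, 1.523, -0.085], TCP at [0.195, -0.567, 0.227] pointing down, gripper open.
Joint ranges: [-2.96, 2.96], [-0.89, 2.26], [0.02, 2.5], [-1.34, 4.48], [0, 2.73], [-2.66, 2.66]. Speed limits (rad/s): [2.39, 2.39, 2.79, 3.14, 3.14, 3.14].

## Interface

Orientations are given as a rotation vector (axis times angle).
In Python, from plant import robot gives the robot as it stands.
- The arm moves only by the tool carry_out, never from a script. Its argument "increments" is a list of rows, each an object with "linear": the shift along the tool's x, y, z in m, a list of three; "yaw": the turn about the tool's y in rad. A call has 1 to 5 rows; each row is the pose to reach, as a shift and turn from the pose measured when the call began, along the tool's axes at that moment; what a row does not reach only later rows make up. A row lasts 1/8 s, in which the tool goes at most 62.5 mm and 10.7 degrees, less where a joint would pass 70% of its speed; a pose out of reach is approached as far as the arm can. A call with a gripper value outside its range is refused whole. "gripper" is the opening, from 0 (shut) to 1 (fully open), set as the call begins (left out, the last holds). The fingers move at their own pace and stop on an object; "newtons" is the grip in N (left out, the last holds). Time passes only in rows, so rows that repeat a pose let the fingers close. It gives the time, the measured TCP pose, the force and the opening at its end, in the units of the state.
- robot.read_state(): the state, without advancing time (a new reading comes with each control period).
- robot.read_camera(name): name is "side" or "top"; returns the picture (420x560x3 uint8, blue, green, red); there is no depth.
- robot.camera_params(name): a dict with "fov_y" (degrees; the focal length in pixels is half the picture's height over the tangent of half this angle, whatever the lens; pixels are square), "cx", "cy" (the principal point, pixels), "k1" (the pictures are not rectified: a ray, as slopes to the right and down, at radius r is drawn at 1 + k1 r^2 times it, then the intrinsics apply), "R" (3x3) and "t" (3): a world point X has camera coordinates R X + t. Camera axes: x right, y down, z forward; pixel columns grow to the right and rows downward; lengths in m; the calibration is good to about 2 mm. A picture is of the moment at which its call begins. camera_params takes no time and is no camera call.
- robot.close_job(): hands the job in, once; it reports no verdict.
The state is a dict: "t": time; "q": joint angles; "dq": joint speeds; "joint_torque": joint torques, N m; "tool_pos": TCP position; "orientation": TCP orientation; "force": force on the tool from outside, world axes, zero at the start; "wrist_torque": the same for the moment, N m; "opening": finger opening in m.
Only numpy, scipy, OpenCV 4.12 (cv2) and the standard library are available. Lean on these libraries where they do the work, as an engineer would, in place of code of your own. Each camera call takes 0.05 s, during which the arm holds its last target.

## Working session

There is one attempt and no reset: what is moved stays moved. The work goes in short steps, Python scripts to look and compute and a tool call to move; the robot and the scene stay as the last step left them, time stands still between calls to the robot, and variables do not carry over. Pictures are saved under pics/ and viewed, and the job is handed in when it is done.

Besides the shell and the picture viewer there is one more tool, called by a JSON object that holds its "op" and its "data". carry_out: Moves the arm, as the interface text tells. Its arguments: {"type":"object","properties":{"increments":{"type":"array","items":{"type":"object","properties":{"linear":{"type":"array","items":{"type":"number"}},"yaw":{"type":"number"}}}},"gripper":{"type":"number"},"newtons":{"type":"number"}},"required":["increments"]}

```bash
mkdir -p pics; cat > h.py <<'E'
import numpy as np, cv2
from plant import robot
def shot(n,f):
    im=robot.read_camera(n); cv2.imwrite(f,im); return im
def ray(n,u,v):
    p=robot.camera_params(n); f=210/np.tan(np.radians(p['fov_y'])/2)
    K=np.array([[f,0,p['cx']],[0,f,p['cy']],[0,0,1.]]); 
    d=cv2.undistortPoints(np.array([[[u,v]]],float),K,np.array([p['k1'],0,0,0,0.]))[0,0]
    R=np.array(p['R']);t=np.array(p['t']); return -R.T@t, R.T@np.array([d[0],d[1],1])
def onz(n,u,v,z):
    c,d=ray(n,u,v); return c+d*(z-c[2])/d[2]
def proj(n,X):
    p=robot.camera_params(n); f=210/np.tan(np.radians(p['fov_y'])/2)
    K=np.array([[f,0,p['cx']],[0,f,p['cy']],[0,0,1.]])
    return cv2.projectPoints(np.array(X,float).reshape(-1,1,3),cv2.Rodrigues(np.array(p['R']))[0],np.array(p['t'],float),K,np.array([p['k1'],0,0,0,0.]))[0][:,0]
E
python3 - <<'E'
from h import *
shot('top','pics/t0.png');shot('side','pics/s0.png')
for n in('top','side'):print(robot.camera_params(n))
s=robot.read_state();print(s)
E
```

```text
{'fov_y': 47.461988924813156, 'cx': 286.7187599299361, 'cy': 208.3328011567013, 'k1': -0.1448726518571561, 'R': array([[ 0.01493906, -0.99982849,  0.01094625],
       [-0.98504886, -0.01659554, -0.17147402],
       [ 0.17162627, -0.00822093, -0.98512783]]), 't': array([-0.01532207,  0.54806419,  1.34988738])}
{'fov_y': 48.3654556896603, 'cx': 280.65832336548203, 'cy': 213.8197756953787, 'k1': -0.11131967171167936, 'R': array([[-0.70713267, -0.70701321, -0.00978322],
       [-0.40619537,  0.41751143, -0.8128281 ],
       [ 0.57876481, -0.57080341, -0.58242146]]), 't': array([0.37739109, 0.33888841, 1.06744861])}
{'t': 0.1, 'q': array([-1.32541476e+00,  1.31076255e-01,  1.48918407e+00,  7.54991111e-06,
        1.52300667e+00, -8.53738277e-02]), 'dq': array([-0.00142799, -0.00219111, -0.00374381, -0.00017618,  0.00035184,
       -0.00177556]), 'joint_torque': array([ 6.07994389e-04, -5.61344433e+01, -4.93094265e+01,  7.70585239e-02,
        2.92923313e-02, -8.30971908e-05]), 'tool_pos': array([ 0.19476913, -0.5669698 ,  0.22569043]), 'orientation': array([-0.34099796,  2.0440496 , -2.04059258]), 'force': array([-0.88241536, -0.27166064,  0.18248219]), 'wrist_torque': array([-0.06663213,  0.00727063,  0.00850115]), 'opening': 0.09295451192048906}
```

```bash
ls pics
```

```text
s0.png
t0.png
```

View pics/t0.png

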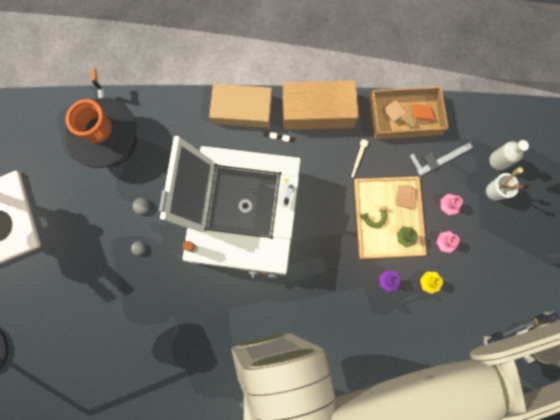

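View pics/s0.png

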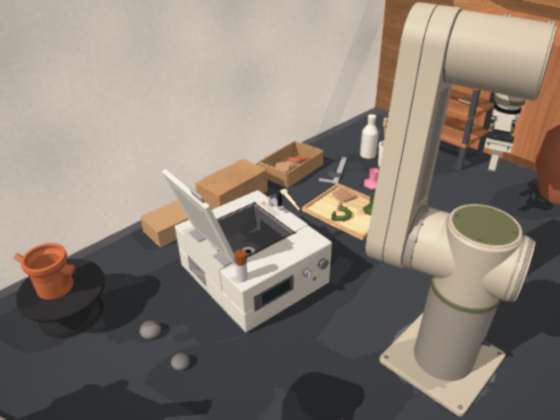

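The top view shows the analyser around (245,210), the lid open to the left, and the tray at (390,217). The green spout is at about (407,236), with pink, purple and yellow look-alikes around the tray. I'll enlarge these.

```bash
python3 - <<'E'
from h import *
im=cv2.imread('pics/t0.png')
cv2.imwrite('pics/t0a.png',cv2.resize(im[130:280,150:310],None,fx=5,fy=4.0*1.25*0+4,interpolation=cv2.INTER_CUBIC)[:600,:800])
cv2.imwrite('pics/t0b.png',cv2.resize(im[165:265,345:465],None,fx=6,fy=6,interpolation=cv2.INTER_CUBIC))
E
```

```text
(no output)
```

View pics/t0a.png

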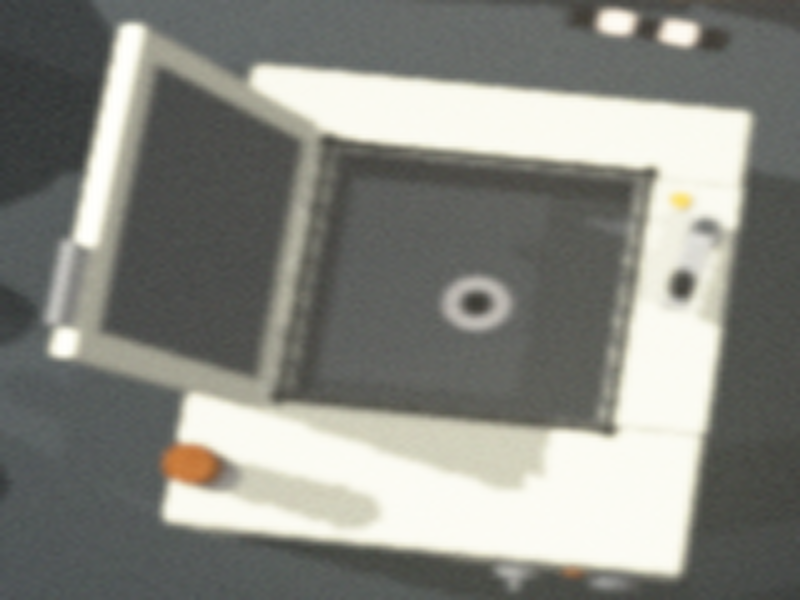

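View pics/t0b.png

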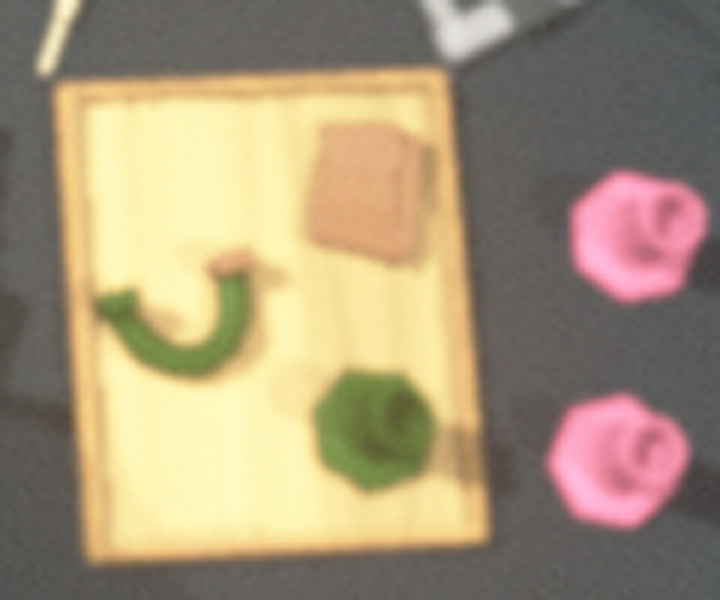

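```bash
python3 - <<'E'
from h import *
a=lambda u,v:(150+(u+.5)/5-.5,130+(v+.5)/4-.5)
b=lambda u,v:(345+(u+.5)/6-.5,165+(v+.5)/6-.5)
C=[onz('top',*a(*p),.15) for p in [(255,65),(752,112),(685,577),(163,522)]]
C=np.array(C);print(C)
print('center quad',C.mean(0), 'y-dir edges',C[3]-C[2],C[0]-C[1],'x',C[1]-C[2],C[0]-C[3])
for e in (C[3]-C[2],C[0]-C[1]):print(np.linalg.norm(e),np.degrees(np.arctan2(-e[0],e[1])))
for e in (C[0]-C[3],C[1]-C[2]):print(np.linalg.norm(e),np.degrees(np.arctan2(e[1],e[0])))
print('window',onz('top',*a(477,303),.075))
print('latchgrip top',onz('top',*a(705,230),.214),onz('top',*a(682,285),.214))
print('base',onz('top',*b(375,430),.014)); print('mouth',onz('top',*b(403,408),.062))
T=np.array([onz('top',*b(*p),.013) for p in [(55,85),(447,70),(490,542),(88,562)]]);print(T,T.mean(0))
E
```

```text
[[ 0.70288635  0.23672639  0.15      ]
 [ 0.67323096 -0.04033805  0.15      ]
 [ 0.35400996 -0.0080781   0.15      ]
 [ 0.38511634  0.27157349  0.15      ]]
center quad [0.5288109  0.11497093 0.15      ] y-dir edges [0.03110637 0.27965158 0.        ] [0.02965538 0.27706444 0.        ] x [ 0.319221   -0.03225995  0.        ] [ 0.31777001 -0.03484709  0.        ]
0.2813762875349785 -6.34706766966354
0.2786469932566081 -6.109351055040862
0.31967498888415985 -6.258127505697999
0.3208469272972871 -5.770626093847203
window [0.5500332  0.11347016 0.075     ]
latchgrip top [ 0.57518308 -0.01445031  0.214     ] [ 0.53870195 -0.00307928  0.214     ]
base [ 0.47504549 -0.36967735  0.014     ]
mouth [ 0.48026245 -0.37106275  0.062     ]
[[ 0.64913999 -0.20971797  0.013     ]
 [ 0.66142741 -0.4131815   0.013     ]
 [ 0.41947248 -0.42751243  0.013     ]
 [ 0.4076894  -0.2241188   0.013     ]] [ 0.53443232 -0.31863268  0.013     ]
```

```bash
cat >> h.py <<'E'
from scipy.spatial.transform import Rotation as Ro
def st():
    s=robot.read_state(); R=Ro.from_rotvec(s['orientation']).as_matrix(); return s,R
def to(*targets):
    """targets: (x,y,z[,jaw angle deg]) world"""
    s,R=st()
    zang=np.degrees(np.arctan2(R[1,2],R[0,2]))
    print('t',round(s['t'],2),'pos',s['tool_pos'].round(4),'jaw',round(zang,2),'ydir',R[:,1].round(3),'F',s['force'].round(1),'op',round(s['opening'],4),'q',s['q'].round(2))
    for T in targets:
        d=R.T@(np.array(T[:3])-s['tool_pos'])
        yaw=0
        if len(T)>3:
            # positive yaw about tool y (down) -> negative world yaw
            yaw=-np.radians((T[3]-zang+180)%360-180)
        print(T,'->',d.round(4),'yaw',round(yaw,3))
E
python3 - <<'E'
from h import *
s,R=st();print(R.round(3))
to((.477,-.37,.15),(.477,-.37,.03))
E
```

```text
[[-0.946 -0.     0.325]
 [-0.325  0.002 -0.946]
 [-0.    -1.    -0.002]]
t 0.1 pos [ 0.1948 -0.567   0.2257] jaw -71.05 ydir [-0.     0.002 -1.   ] F [-0.9 -0.3  0.2] op 0.093 q [-1.33  0.13  1.49  0.    1.52 -0.09]
(0.477, -0.37, 0.15) -> [-0.3309  0.0759 -0.0945] yaw 0
(0.477, -0.37, 0.03) -> [-0.3309  0.1959 -0.0943] yaw 0
```

```bash
python3 - <<'E'
from h import *
to((.477,-.37,.18,-40))
E
```

```text
t 0.1 pos [ 0.1948 -0.567   0.2257] jaw -71.05 ydir [-0.     0.002 -1.   ] F [-0.9 -0.3  0.2] op 0.093 q [-1.33  0.13  1.49  0.    1.52 -0.09]
(0.477, -0.37, 0.18, -40) -> [-0.3309  0.0459 -0.0946] yaw -0.542
```

{"op": "carry_out", "data": {"increments": [{"linear": [-0.05,0,-0.015],"yaw": -0.11},{"linear": [-0.11,0.01,-0.03],"yaw": -0.22},{"linear": [-0.17,0.02,-0.05],"yaw": -0.33},{"linear": [-0.23,0.03,-0.065],"yaw": -0.44},{"linear": [-0.28,0.04,-0.08],"yaw": -0.54}], "gripper": 0.7}}

```text
t: 0.72
tool_pos: [0.4351, -0.3986, 0.1852]
orientation: [-0.795, 1.703, -1.699]
force: [0.7, 0.6, -0.3]
opening: 0.0652
```

```bash
python3 - <<'E'
from h import *
to((.477,-.37,.12,-40))
E
```

```text
t 0.72 pos [ 0.4351 -0.3986  0.1852] jaw -39.88 ydir [-0.001  0.002 -1.   ] F [ 0.7  0.6 -0.3] op 0.0652 q [-0.83  0.13  1.57  0.    1.45 -0.13]
(0.477, -0.37, 0.12, -40) -> [-0.0488  0.0653  0.0139] yaw 0.002
```

{"op": "carry_out", "data": {"increments": [{"linear": [-0.03,0.03,0.008]},{"linear": [-0.0488,0.05,0.0139]},{"linear": [-0.0488,0.065,0.0139]},{"linear": [-0.0488,0.075,0.0139]},{"linear": [-0.0488,0.08,0.0139]}]}}

```text
$.increments[0]: bad value
```

```bash
python3 - <<'E'
from h import *
a=shot('side','pics/s1.png');b=shot('top','pics/t1.png')
cv2.imwrite('pics/c1.png',np.hstack([cv2.resize(a[160:260,300:400],None,fx=4,fy=4),cv2.resize(b[180:280,345:445],None,fx=4,fy=4)]))
to((.477,-.37,.03,-40))
E
```

```text
t 0.82 pos [ 0.4367 -0.3958  0.1838] jaw -39.66 ydir [-0.001  0.005 -1.   ] F [-0.1  0.4  1.4] op 0.0651 q [-0.83  0.13  1.57  0.    1.45 -0.13]
(0.477, -0.37, 0.03, -40) -> [-0.0451  0.1538  0.0152] yaw 0.006
```

View pics/c1.png

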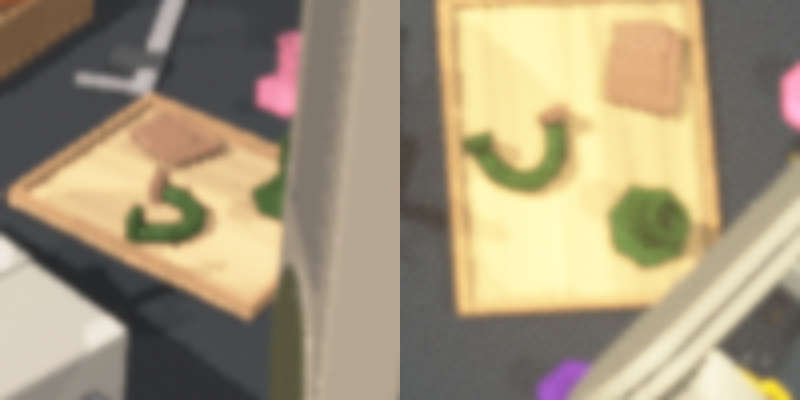

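The side view of the spout is hidden behind the arm. The top view puts its base at (407,236), same as before. The move was refused because each row needs a yaw, so I'll resend it.

{"op": "carry_out", "data": {"increments": [{"linear": [-0.03,0.03,0.01],"yaw": 0},{"linear": [-0.045,0.05,0.015],"yaw": 0},{"linear": [-0.045,0.065,0.015],"yaw": 0},{"linear": [-0.045,0.08,0.015],"yaw": 0.005},{"linear": [-0.045,0.085,0.015],"yaw": 0.005}]}}

```text
t: 1.45
tool_pos: [0.4756, -0.3708, 0.0977]
orientation: [-0.793, 1.709, -1.696]
force: [-0.7, -0.0, 0.8]
opening: 0.0648
```

```bash
python3 - <<'E'
from h import *
to((.477,-.37,.031,-40))
E
```

```text
t 1.45 pos [ 0.4756 -0.3708  0.0977] jaw -40.03 ydir [-0.002  0.006 -1.   ] F [-0.7 -0.   0.8] op 0.0648 q [-0.75  0.24  1.61  0.    1.3  -0.05]
(0.477, -0.37, 0.031, -40) -> [-0.0013  0.0667  0.001 ] yaw -0.001
```

{"op": "carry_out", "data": {"increments": [{"linear": [-0.001,0.015,0.001],"yaw": 0},{"linear": [-0.001,0.03,0.001],"yaw": 0},{"linear": [-0.001,0.045,0.001],"yaw": 0},{"linear": [-0.001,0.06,0.001],"yaw": 0},{"linear": [-0.001,0.067,0.001],"yaw": 0}]}}

```text
t: 2.08
tool_pos: [0.4762, -0.3697, 0.0291]
orientation: [-0.794, 1.71, -1.695]
force: [-0.2, 0.8, -0.8]
opening: 0.065
```

```bash
python3 - <<'E'
from h import *
b=shot('top','pics/t2.png')
cv2.imwrite('pics/c2.png',cv2.resize(b[160:310,300:500],None,fx=4,fy=4))
to((.477,-.37,.031,-40))
E
```

```text
t 2.12 pos [ 0.4761 -0.3695  0.0286] jaw -40.02 ydir [-0.004  0.008 -1.   ] F [-0.7 -0.3 -0.5] op 0.0652 q [-0.75  0.32  1.65  0.    1.18 -0.05]
(0.477, -0.37, 0.031, -40) -> [-0.0002 -0.0024  0.001 ] yaw -0.0
```

View pics/c2.png

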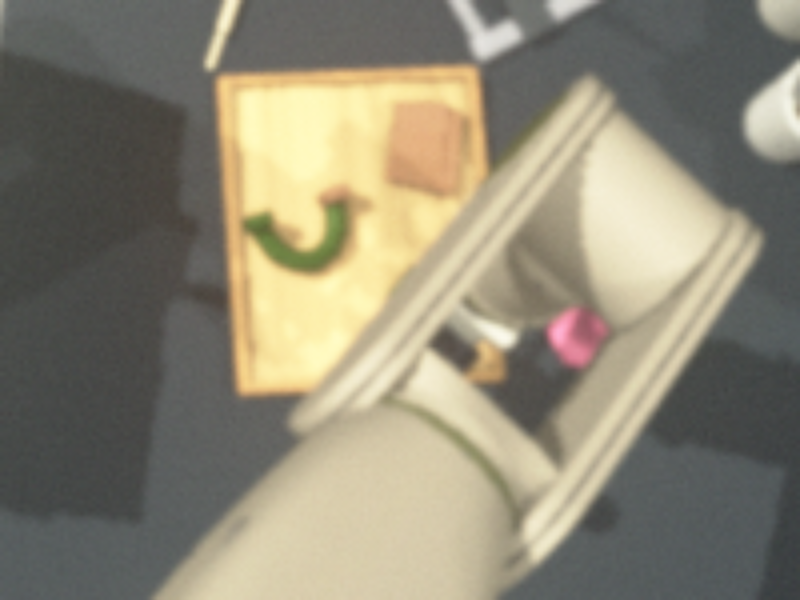

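The top view is blocked by the arm, but there was no contact force on the way down. I'll close the jaws.

{"op": "carry_out", "data": {"increments": [{"linear": [0,-0.001,0],"yaw": 0},{"linear": [0,-0.001,0],"yaw": 0},{"linear": [0,-0.001,0],"yaw": 0},{"linear": [0,-0.001,0],"yaw": 0}], "gripper": 0.0, "newtons": 15}}

```text
t: 2.62
tool_pos: [0.4763, -0.3697, 0.0301]
orientation: [-0.794, 1.71, -1.695]
force: [-0.8, 0.5, 1.4]
opening: 0.0296
```

{"op": "carry_out", "data": {"increments": [{"linear": [0,0,0],"yaw": 0},{"linear": [0,-0.01,0],"yaw": 0},{"linear": [0,-0.03,0],"yaw": 0},{"linear": [0,-0.06,0],"yaw": 0},{"linear": [0,-0.1,0],"yaw": 0}]}}

```text
t: 3.25
tool_pos: [0.4763, -0.3701, 0.1317]
orientation: [-0.794, 1.711, -1.694]
force: [0.8, -0.3, -1.5]
opening: 0.028
```

```bash
python3 - <<'E'
from h import *
to((.477,-.37,.30,-40))
E
```

```text
t 3.25 pos [ 0.4763 -0.3701  0.1317] jaw -40.02 ydir [-0.004  0.008 -1.   ] F [ 0.8 -0.3 -1.5] op 0.028 q [-0.75  0.21  1.58  0.    1.36 -0.05]
(0.477, -0.37, 0.3, -40) -> [-0.001  -0.1683 -0.0009] yaw -0.0
```

{"op": "carry_out", "data": {"increments": [{"linear": [0,-0.04,0],"yaw": 0},{"linear": [0,-0.08,0],"yaw": 0},{"linear": [0,-0.12,0],"yaw": 0},{"linear": [0,-0.15,0],"yaw": 0},{"linear": [0,-0.16,0],"yaw": 0}]}}

```text
t: 3.88
tool_pos: [0.4778, -0.3721, 0.2961]
orientation: [-0.792, 1.705, -1.699]
force: [0.2, -0.9, -1.0]
opening: 0.0283
```

```bash
python3 - <<'E'
from h import *
shot('side','pics/s3.png')
to((.549,.113,.28,-6))
E
```

```text
t 3.92 pos [ 0.4777 -0.372   0.2957] jaw -40.02 ydir [-0.     0.004 -1.   ] F [-1.  -0.6  0.4] op 0.0285 q [-0.75  0.13  1.36  0.    1.65 -0.05]
(0.549, 0.113, 0.28, -6) -> [-0.4172  0.0176 -0.2573] yaw -0.594
```

View pics/s3.png

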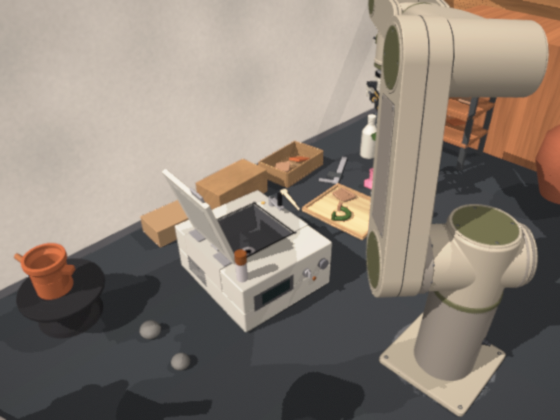

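The spout is out of the tray, and the other finds haven't moved. Next I move over the analyser.

{"op": "carry_out", "data": {"increments": [{"linear": [-0.03,0,-0.02],"yaw": -0.05},{"linear": [-0.07,0,-0.045],"yaw": -0.12},{"linear": [-0.115,0.0,-0.07],"yaw": -0.19},{"linear": [-0.16,0,-0.1],"yaw": -0.26},{"linear": [-0.2,0.0,-0.125],"yaw": -0.3}]}}

```text
t: 4.55
tool_pos: [0.51, -0.1364, 0.2952]
orientation: [-0.994, 1.5, -1.49]
force: [-0.4, -0.1, -0.4]
opening: 0.0283
```

```bash
python3 - <<'E'
from h import *
to((.549,.113,.28,-6))
E
```

```text
t 4.55 pos [ 0.51   -0.1364  0.2952] jaw -22.72 ydir [-0.002  0.005 -1.   ] F [-0.4 -0.1 -0.4] op 0.0283 q [-0.36 -0.08  1.58  0.    1.65  0.04]
(0.549, 0.113, 0.28, -6) -> [-0.2451  0.0164 -0.0603] yaw -0.292
```

{"op": "carry_out", "data": {"increments": [{"linear": [-0.05,0,-0.012],"yaw": -0.06},{"linear": [-0.1,0,-0.025],"yaw": -0.12},{"linear": [-0.15,0.005,-0.04],"yaw": -0.18},{"linear": [-0.2,0.01,-0.05],"yaw": -0.24},{"linear": [-0.235,0.015,-0.058],"yaw": -0.292}]}}

```text
t: 5.18
tool_pos: [0.5465, 0.1051, 0.2797]
orientation: [-1.159, 1.289, -1.278]
force: [-0.0, 0.3, -1.4]
opening: 0.0284
```

```bash
python3 - <<'E'
from h import *
to((.549,.113,.23,-6))
b=shot('top','pics/t4.png');a=shot('side','pics/s4.png')
cv2.imwrite('pics/c4.png',np.hstack([cv2.resize(a[150:350,130:330],None,fx=2,fy=2),cv2.resize(b[120:320,130:330],None,fx=2,fy=2)]))
E
```

```text
t 5.17 pos [0.5465 0.1051 0.2797] jaw -5.81 ydir [-0.004  0.005 -1.   ] F [-0.   0.3 -1.4] op 0.0284 q [ 0.09 -0.    1.53  0.01  1.62  0.2 ]
(0.549, 0.113, 0.23, -6) -> [-0.0079  0.0497  0.002 ] yaw 0.003
```

View pics/c4.png

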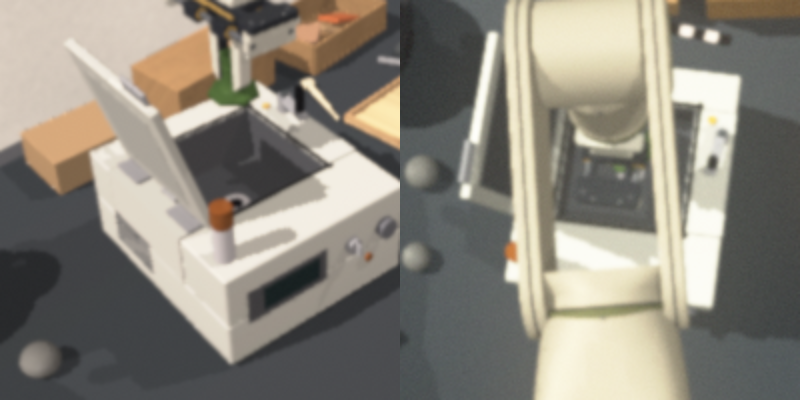

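The spout hangs upright in the jaws, with its tile at about (246,197) in the side view and the window visible below. I'll check where the spout sits in the jaws, then lower it.

```bash
python3 - <<'E'
from h import *
print(proj('side',[[.5468,.1058,.2587],[.549,.113,.075]]))
a=cv2.imread('pics/s4.png');cv2.imwrite('pics/c4b.png',cv2.resize(a[160:260,200:300],None,fx=6,fy=6,interpolation=cv2.INTER_CUBIC))
E
```

```text
[[246.15555618 194.16833194]
 [247.21136695 251.16286931]]
```

View pics/c4b.png

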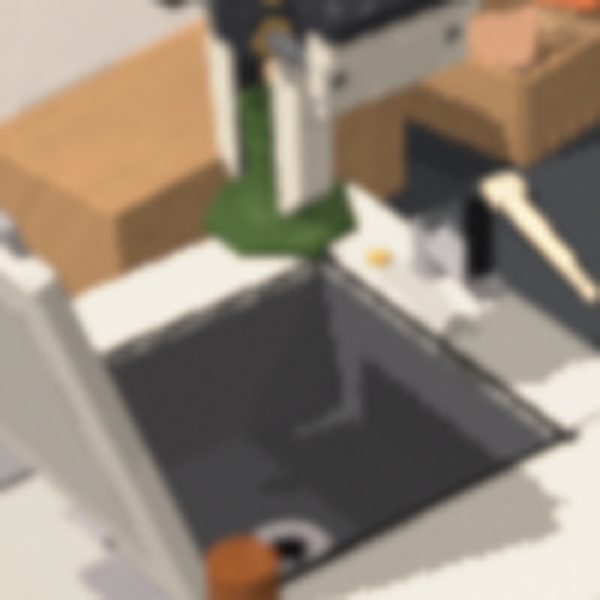

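{"op": "carry_out", "data": {"increments": [{"linear": [-0.008,0.03,0.002],"yaw": 0},{"linear": [-0.008,0.065,0.002],"yaw": 0},{"linear": [-0.008,0.1,0.002],"yaw": 0},{"linear": [-0.008,0.13,0.002],"yaw": 0},{"linear": [-0.008,0.145,0.002],"yaw": 0}]}}

```text
t: 5.9
tool_pos: [0.5462, 0.1138, 0.1312]
orientation: [-1.164, 1.293, -1.275]
force: [-0.1, -0.6, 0.4]
opening: 0.0281
```

```bash
python3 - <<'E'
from h import *
to((.549,.113,.103,-6))
b=shot('side','pics/s5.png')
cv2.imwrite('pics/c5.png',cv2.resize(b[160:290,180:310],None,fx=4.6,fy=4.6,interpolation=cv2.INTER_CUBIC))
E
```

```text
t 5.9 pos [0.5462 0.1138 0.1312] jaw -5.76 ydir [-0.01   0.005 -1.   ] F [-0.1 -0.6  0.4] op 0.0281 q [0.11 0.09 1.71 0.01 1.35 0.21]
(0.549, 0.113, 0.103, -6) -> [0.0006 0.0281 0.0031] yaw 0.004
```

View pics/c5.png

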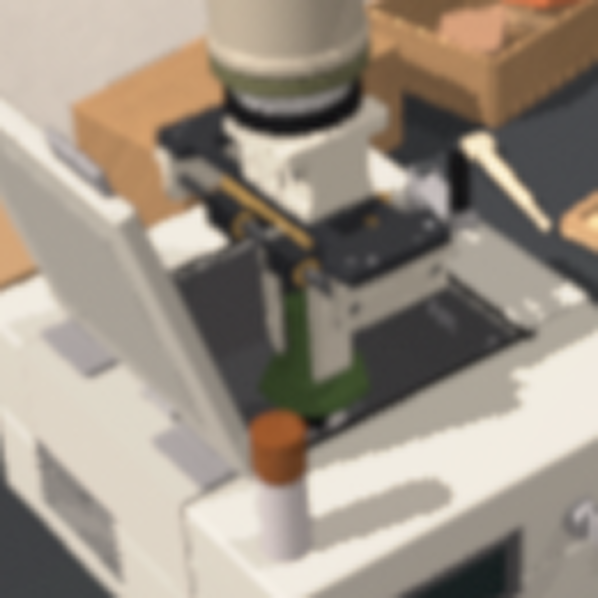

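The tile is just above the bezel. I'll lower it the rest of the way gently.

{"op": "carry_out", "data": {"increments": [{"linear": [0,0.006,0.003],"yaw": 0},{"linear": [0,0.012,0.003],"yaw": 0},{"linear": [0,0.018,0.003],"yaw": 0},{"linear": [0,0.023,0.003],"yaw": 0},{"linear": [0,0.025,0.003],"yaw": 0}]}}

```text
t: 6.58
tool_pos: [0.5485, 0.1137, 0.1047]
orientation: [-1.165, 1.293, -1.274]
force: [-0.0, -0.0, -1.9]
opening: 0.0278
```

```bash
python3 - <<'E'
from h import *
to((.549,.113,.101,-6))
E
```

```text
t 6.58 pos [0.5485 0.1137 0.1047] jaw -5.75 ydir [-0.011  0.005 -1.   ] F [-0.  -0.  -1.9] op 0.0278 q [0.11 0.12 1.72 0.01 1.31 0.21]
(0.549, 0.113, 0.101, -6) -> [0.0007 0.0037 0.0007] yaw 0.004
```

{"op": "carry_out", "data": {"increments": [{"linear": [0,0.001,0],"yaw": 0},{"linear": [0,0.003,0],"yaw": 0},{"linear": [0,0.004,0],"yaw": 0},{"linear": [0,0.004,0],"yaw": 0}]}}

```text
t: 7.08
tool_pos: [0.5485, 0.1138, 0.1011]
orientation: [-1.165, 1.293, -1.274]
force: [-1.3, -0.3, 4.1]
opening: 0.0281
```

The force has risen to 4 N, so the spout is on the floor. I'll let go of it.

{"op": "carry_out", "data": {"increments": [{"linear": [0,0,0],"yaw": 0},{"linear": [0,0,0],"yaw": 0},{"linear": [0,0,0],"yaw": 0},{"linear": [0,0,0],"yaw": 0}], "gripper": 0.6}}

```text
t: 7.58
tool_pos: [0.5485, 0.1138, 0.1011]
orientation: [-1.165, 1.293, -1.274]
force: [0.2, -0.3, -0.0]
opening: 0.0553
```

{"op": "carry_out", "data": {"increments": [{"linear": [0,-0.01,0],"yaw": 0},{"linear": [0,-0.03,0],"yaw": 0},{"linear": [0,-0.06,0],"yaw": 0},{"linear": [0,-0.1,0],"yaw": 0},{"linear": [0,-0.15,0],"yaw": 0}]}}

```text
t: 8.2
tool_pos: [0.5498, 0.113, 0.2533]
orientation: [-1.165, 1.293, -1.274]
force: [0.2, 0.3, -0.9]
opening: 0.056
```

```bash
python3 - <<'E'
from h import *
to((.549,-.05,.32,-6))
b=shot('side','pics/s6.png')
cv2.imwrite('pics/c6.png',cv2.resize(b[160:290,150:310],None,fx=4.6,fy=4.6,interpolation=cv2.INTER_CUBIC))
E
```

```text
t 8.2 pos [0.5498 0.113  0.2533] jaw -5.74 ydir [-0.011  0.005 -1.   ] F [ 0.2  0.3 -0.9] op 0.056 q [0.11 0.03 1.55 0.01 1.58 0.21]
(0.549, -0.05, 0.32, -6) -> [ 0.162  -0.0675  0.0148] yaw 0.004
```

View pics/c6.png

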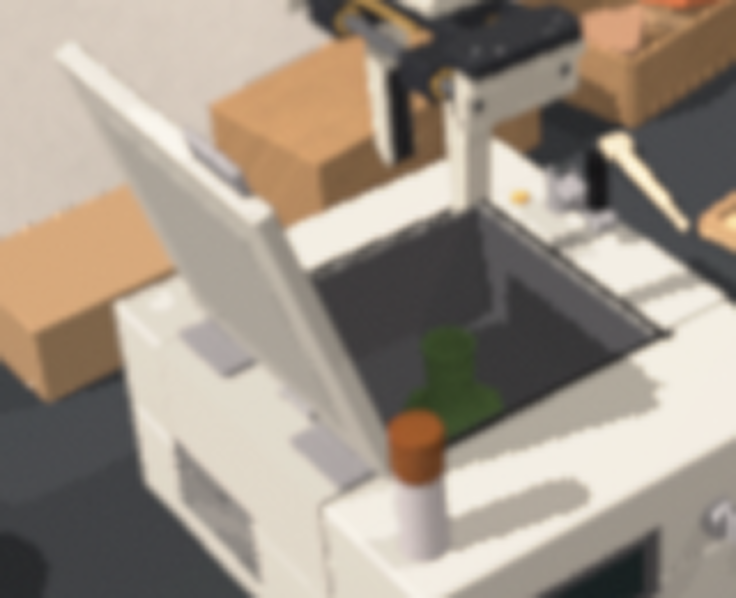

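The spout stands upright in the well. Next I'll work out the lid angle and check for clutter behind the lid.

```bash
cat >> h.py <<'E'
CA=np.array([.5290,.1147]); YA=np.radians(-6.1)
def A(x,y,z):  # analyser mm -> world m
    c,s=np.cos(YA),np.sin(YA); x,y=x/1000,y/1000
    return np.array([CA[0]+c*x-s*y,CA[1]+s*x+c*y,z/1000])
def invA(p):
    c,s=np.cos(YA),np.sin(YA); d=np.array(p[:2])-CA
    return np.array([c*d[0]+s*d[1],-s*d[0]+c*d[1],p[2]])*1000
def L(x,r,h,th): # lid point: x analyser, r from hinge, h offset toward outer face from mid
    return A(x,100-r*np.cos(th)+h*np.sin(th),156+r*np.sin(th)+h*np.cos(th))
E
python3 - <<'E'
from h import *
print('mouth pred',proj('side',[[.549,.113,.133]]))
for th in (1.8,1.9,2.0,2.1):
    P=[L(x,200,h,th) for x in(120,-80) for h in(6,-6)]
    t=proj('top',P); s=proj('side',P)
    print(th,((t-[150,130])*[5,4]).round(0).tolist(),'side',((s-[150,160])*4.6).round(0).tolist())
for n,u,v,z in (('top',90,120,.2),('side',48,255,.2),('top',142,205,.015)):print(onz(n,u,v,z))
print(A(-40,230,0))
E
```

```text
mouth pred [[246.07363854 234.47615964]]
1.8 [[147.0, 25.0], [170.0, 26.0], [76.0, 357.0], [100.0, 359.0]] side [[71.0, 36.0], [90.0, 24.0], [275.0, 204.0], [296.0, 190.0]]
1.9 [[111.0, 25.0], [132.0, 25.0], [39.0, 355.0], [61.0, 356.0]] side [[40.0, 58.0], [58.0, 44.0], [240.0, 230.0], [261.0, 214.0]]
2.0 [[77.0, 26.0], [97.0, 25.0], [5.0, 353.0], [25.0, 354.0]] side [[10.0, 83.0], [28.0, 68.0], [207.0, 259.0], [227.0, 241.0]]
2.1 [[47.0, 28.0], [65.0, 26.0], [-25.0, 352.0], [-7.0, 352.0]] side [[-18.0, 111.0], [-1.0, 94.0], [176.0, 292.0], [194.0, 272.0]]
[0.76031364 0.54209642 0.2       ]
[0.76033243 0.55146958 0.2       ]
[0.55674871 0.43157915 0.015     ]
[0.51366722 0.34764829 0.        ]
```

{"op": "carry_out", "data": {"increments": [{"linear": [0,-0.04,0],"yaw": 0},{"linear": [0,-0.08,0],"yaw": 0},{"linear": [0,-0.12,0],"yaw": 0},{"linear": [0,-0.16,0],"yaw": 0},{"linear": [0,-0.17,0],"yaw": 0}], "gripper": 0.0}}

```text
t: 8.88
tool_pos: [0.5535, 0.1123, 0.4374]
orientation: [-1.15, 1.281, -1.28]
force: [-0.5, 0.6, -0.7]
opening: 0.0103
```

```bash
python3 - <<'E'
from h import *
to((*A(-40,235,0)[:2],.42,-6))
shot('top','pics/t7.png')
E
```

```text
t 8.88 pos [0.5535 0.1123 0.4374] jaw -5.74 ydir [ 0.007  0.007 -1.   ] F [-0.5  0.6 -0.7] op 0.0103 q [0.11 0.04 1.2  0.01 1.89 0.21]
(np.float64(0.5141985389986866), np.float64(0.3526199797247524), 0.42, -6) -> [-0.235   0.0188 -0.0632] yaw 0.005
```

View pics/t7.png

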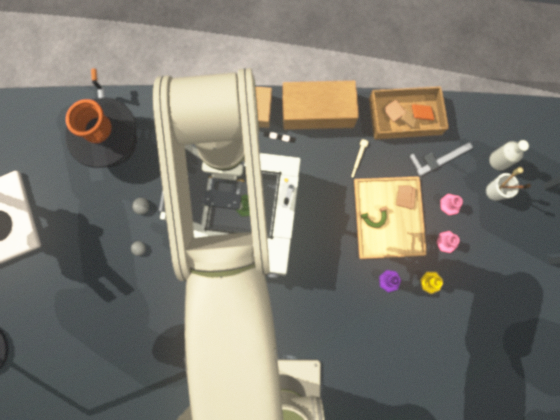

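Nothing tall lies behind the lid apart from the far-off pot. I'll cross over the lid.

{"op": "carry_out", "data": {"increments": [{"linear": [-0.05,0,-0.012],"yaw": 0},{"linear": [-0.1,0,-0.025],"yaw": 0},{"linear": [-0.15,0.0,-0.04],"yaw": 0},{"linear": [-0.2,0.005,-0.055],"yaw": 0},{"linear": [-0.24,0.005,-0.063],"yaw": 0}]}}

```text
t: 9.55
tool_pos: [0.5135, 0.3593, 0.4311]
orientation: [-1.154, 1.282, -1.279]
force: [-0.0, 0.2, -0.5]
opening: 0.0004
```

```bash
python3 - <<'E'
from h import *
to((*A(-40,225,0)[:2],.322,-6))
print(invA(robot.read_state()['tool_pos']))
a=shot('side','pics/s8.png')
cv2.imwrite('pics/c8.png',cv2.resize(a[100:290,90:330],None,fx=3.1,fy=3.1))
E
```

```text
t 9.55 pos [0.5135 0.3593 0.4311] jaw -5.68 ydir [ 0.004  0.006 -1.   ] F [-0.   0.2 -0.5] op 0.0004 q [0.53 0.22 1.02 0.   1.9  0.63]
(np.float64(0.5131358982853244), np.float64(0.3426766002834204), 0.322, -6) -> [0.0172 0.109  0.001 ] yaw 0.006
[-41.4221899  241.51859755 431.14392458]
```

View pics/c8.png

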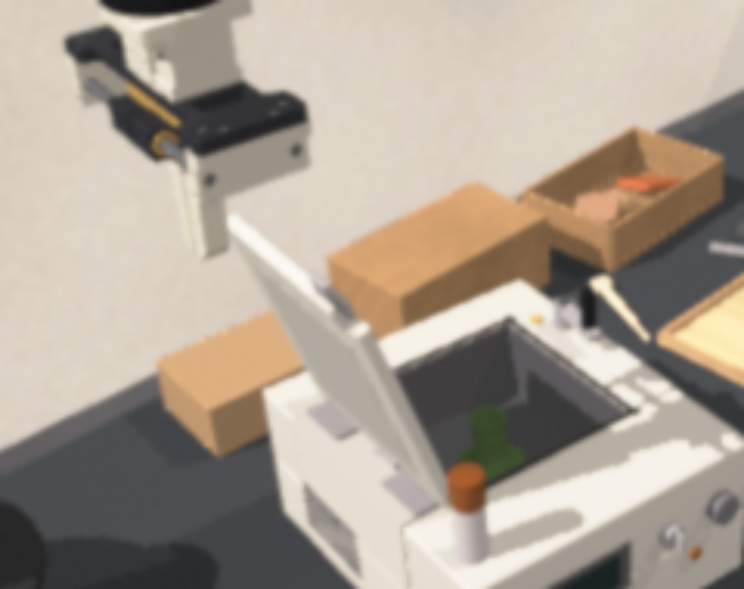

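{"op": "carry_out", "data": {"increments": [{"linear": [0,0.03,0],"yaw": 0},{"linear": [0.0,0.06,0],"yaw": 0},{"linear": [0.005,0.085,0],"yaw": 0},{"linear": [0.01,0.105,0],"yaw": 0},{"linear": [0.015,0.109,0],"yaw": 0}]}}

```text
t: 10.22
tool_pos: [0.5099, 0.3481, 0.3181]
orientation: [-1.16, 1.284, -1.275]
force: [-0.1, -0.4, 0.7]
opening: 0.0005
```

```bash
cat >>h.py <<'E'
def go(*ts):
    """analyser mm targets"""
    print('inA',invA(robot.read_state()['tool_pos']).round(1))
    to(*[(*A(*t[:3]),-6) for t in ts])
E
python3 - <<'E'
from h import *
go((-40,180,322),(-40,140,330))
a=shot('side','pics/s9.png')
cv2.imwrite('pics/c9.png',cv2.resize(a[100:290,90:330],None,fx=3.1,fy=3.1))
E
```

```text
inA [-43.8 230.1 318.1]
t 10.22 pos [0.5099 0.3481 0.3181] jaw -5.5 ydir [-0.002  0.005 -1.   ] F [-0.1 -0.4  0.7] op 0.0005 q [0.51 0.16 1.29 0.01 1.69 0.61]
(np.float64(0.5083540150751938), np.float64(0.29793139279742614), np.float64(0.322), -6) -> [ 0.0501 -0.0042  0.0033] yaw 0.009
(np.float64(0.5041034522217445), np.float64(0.25815787503209797), np.float64(0.33), -6) -> [ 0.0901 -0.0123  0.0028] yaw 0.009
```

View pics/c9.png

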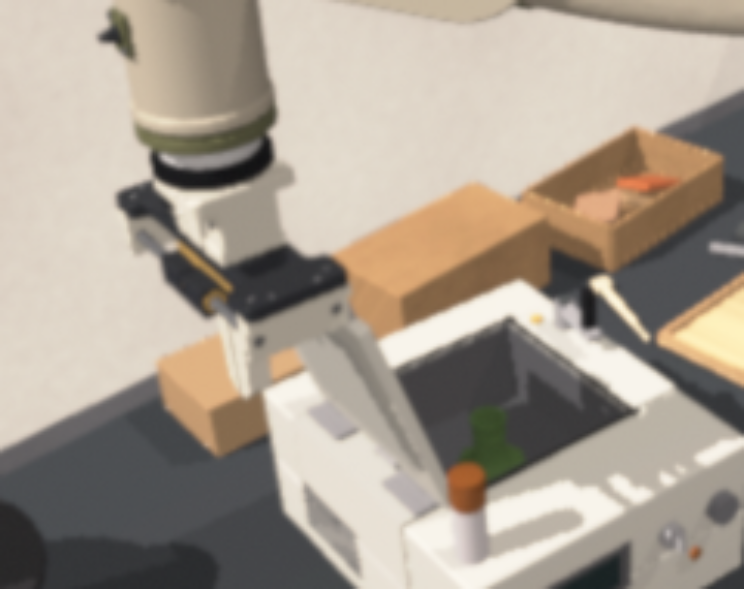

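{"op": "carry_out", "data": {"increments": [{"linear": [0.025,-0.002,0.003],"yaw": 0.005},{"linear": [0.05,-0.004,0.003],"yaw": 0.009},{"linear": [0.068,-0.004,0.003],"yaw": 0.009},{"linear": [0.086,-0.004,0.003],"yaw": 0.009},{"linear": [0.104,-0.004,0.003],"yaw": 0.009}]}}

```text
t: 10.9
tool_pos: [0.5039, 0.2447, 0.3248]
orientation: [-1.15, 1.288, -1.28]
force: [0.9, 4.7, 3.7]
opening: 0.0004
```

```bash
python3 - <<'E'
from h import *
go((-40,80,318))
a=shot('side','pics/s10.png')
cv2.imwrite('pics/c10.png',cv2.resize(a[100:290,90:330],None,fx=3.1,fy=3.1))
E
```

```text
inA [-38.8 126.5 324.8]
t 10.9 pos [0.5039 0.2447 0.3248] jaw -5.98 ydir [ 0.003  0.009 -1.   ] F [0.9 4.7 3.7] op 0.0004 q [ 0.36 -0.    1.45  0.01  1.69  0.46]
(np.float64(0.4977276079415705), np.float64(0.1984975983841057), np.float64(0.318), -6) -> [ 0.0466  0.0064 -0.0013] yaw 0.0
```

View pics/c10.png

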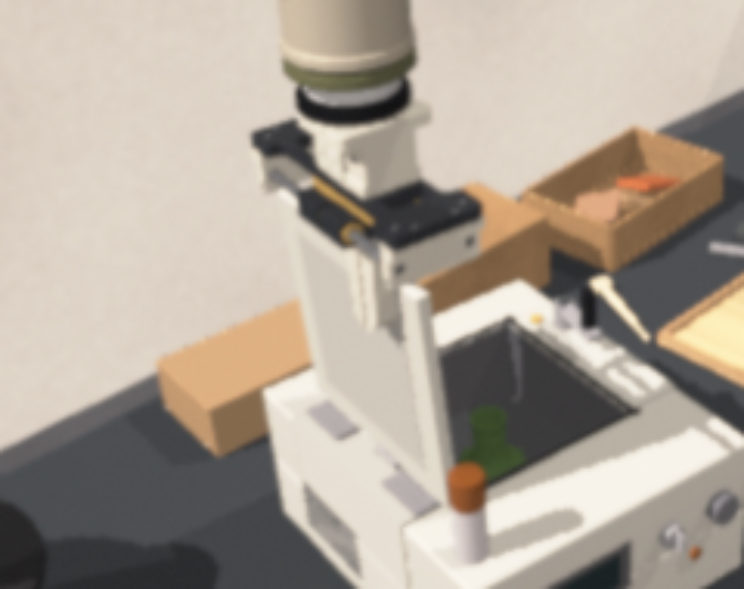

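The lid is now about upright and follows the fingertips, with about 5 N on them. I'll plan the arc down.

```bash
cat >>h.py <<'E'
def arc(ths,r=175,dy=9,dz=8):
    ts=[]
    for th in ths:
        c,s=np.cos(th),np.sin(th)
        ts.append((-40,100-r*c+6*s+dy,156+r*s+6*c+dz))
    print(np.round(ts,1).tolist()); go(*ts)
E
python3 - <<'E'
from h import *
arc([1.4,1.3,1.2,1.1,1.0])
E
```

```text
[[-40.0, 85.2, 337.5], [-40.0, 68.0, 334.2], [-40.0, 51.2, 329.3], [-40.0, 35.0, 322.7], [-40.0, 19.5, 314.5]]
inA [-38.6 124.6 324.7]
t 10.95 pos [0.5038 0.2427 0.3247] jaw -6.04 ydir [ 0.003  0.007 -1.   ] F [0.6 0.2 1.1] op 0.0001 q [ 0.35 -0.    1.45  0.01  1.69  0.46]
(np.float64(0.49827682830811165), np.float64(0.20363678271306518), np.float64(0.3374735056053819), -6) -> [ 0.0393 -0.0131 -0.0014] yaw -0.001
(np.float64(0.4964491506485506), np.float64(0.18653477237510413), np.float64(0.3342276754197563), -6) -> [ 0.0565 -0.01   -0.0014] yaw -0.001
(np.float64(0.4946650378204219), np.float64(0.16984040842578774), np.float64(0.32928098657112465), -6) -> [ 0.0734 -0.0051 -0.0015] yaw -0.001
(np.float64(0.49294231608935485), np.float64(0.15372049543127464), np.float64(0.3226828647393047), -6) -> [ 0.0896  0.0013 -0.0015] yaw -0.001
(np.float64(0.4912981983214302), np.float64(0.1383360982336711), np.float64(0.31449923617659076), -6) -> [ 0.1052  0.0094 -0.0015] yaw -0.001
```

{"op": "carry_out", "data": {"increments": [{"linear": [0.02,-0.005,-0.001],"yaw": 0},{"linear": [0.04,-0.01,-0.001],"yaw": 0},{"linear": [0.057,-0.01,-0.001],"yaw": 0},{"linear": [0.073,-0.005,-0.001],"yaw": 0},{"linear": [0.09,0.001,-0.001],"yaw": 0}]}}

```text
t: 11.58
tool_pos: [0.4933, 0.1525, 0.3229]
orientation: [-1.151, 1.288, -1.282]
force: [-1.0, 3.9, -0.5]
opening: 0.0005
```

```bash
python3 - <<'E'
from h import *
a=shot('side','pics/s11.png')
arc([1.0,.9,.8,.7,.6])
cv2.imwrite('pics/c11.png',cv2.resize(a[100:290,90:330],None,fx=3.1,fy=3.1))
E
```

```text
[[-40.0, 19.5, 314.5], [-40.0, 4.9, 304.8], [-40.0, -8.6, 293.7], [-40.0, -21.0, 281.3], [-40.0, -32.0, 267.8]]
inA [-39.6  31.9 321.7]
t 11.62 pos [0.4931 0.1506 0.3217] jaw -6.09 ydir [ 0.002  0.005 -1.   ] F [ 2.  -0.1  1.6] op 0.0005 q [ 0.19 -0.12  1.57  0.    1.69  0.3 ]
(np.float64(0.4912981983214302), np.float64(0.1383360982336711), np.float64(0.31449923617659076), -6) -> [ 0.0124  0.0072 -0.0005] yaw -0.002
(np.float64(0.48974911199791193), np.float64(0.12384093264437006), np.float64(0.3048118689944336), -6) -> [ 0.027   0.0168 -0.0005] yaw -0.002
(np.float64(0.48831053507728484), np.float64(0.11037982956647506), np.float64(0.2937175561634995), -6) -> [ 0.0406  0.0278 -0.0005] yaw -0.002
(np.float64(0.4869968413446095), np.float64(0.09808728789229137), np.float64(0.2813271483903029), -6) -> [ 0.0531  0.0401 -0.0005] yaw -0.002
(np.float64(0.48582115679341337), np.float64(0.0870861306348534), np.float64(0.2677644465335893), -6) -> [ 0.0642  0.0536 -0.0005] yaw -0.002
```

View pics/c11.png

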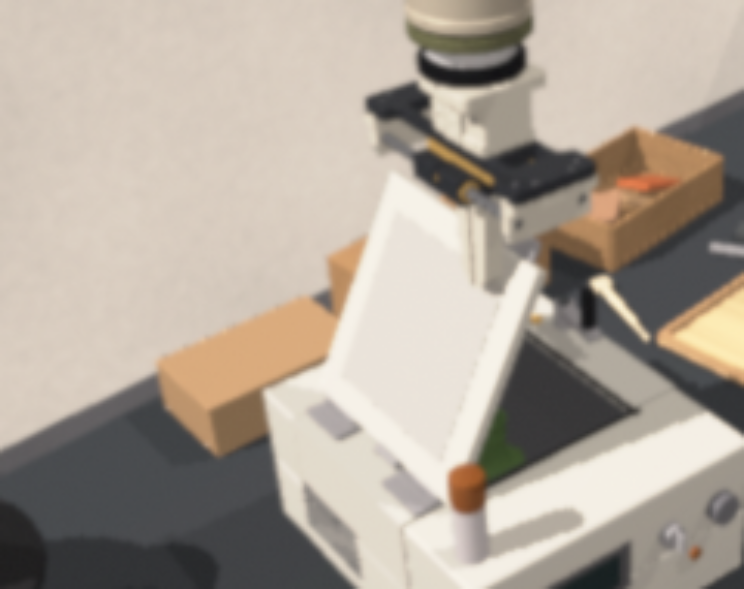

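The lid is at about 1.1 rad, as planned, so I'll carry on along the arc.

{"op": "carry_out", "data": {"increments": [{"linear": [0.012,0.007,0],"yaw": 0},{"linear": [0.027,0.017,0],"yaw": 0},{"linear": [0.041,0.028,0],"yaw": 0},{"linear": [0.053,0.04,0],"yaw": 0},{"linear": [0.064,0.054,0],"yaw": 0}]}}

```text
t: 12.25
tool_pos: [0.4861, 0.0862, 0.2664]
orientation: [-1.153, 1.289, -1.284]
force: [-1.3, 0.9, 2.0]
opening: 0.0007
```

```bash
python3 - <<'E'
from h import *
a=shot('side','pics/s12.png')
arc([.5,.4,.3,.2,.1])
cv2.imwrite('pics/c12.png',cv2.resize(a[100:290,90:330],None,fx=3.1,fy=3.1))
E
```

```text
[[-40.0, -41.7, 253.2], [-40.0, -49.8, 237.7], [-40.0, -56.4, 221.4], [-40.0, -61.3, 204.6], [-40.0, -64.5, 187.4]]
inA [-40.2 -34.1 264.1]
t 12.3 pos [0.4854 0.0851 0.2641] jaw -6.14 ydir [-0.002  0.004 -1.   ] F [1.  0.1 0.2] op 0.0004 q [ 0.07 -0.18  1.72  0.    1.6   0.17]
(np.float64(0.4847952284751024), np.float64(0.07748627772097835), np.float64(0.25316496462707777), -6) -> [0.0077 0.0109 0.0003] yaw -0.002
(np.float64(0.48392930712630633), np.float64(0.0693836477076922), np.float64(0.23767457586803115), -6) -> [0.0159 0.0264 0.0003] yaw -0.002
(np.float64(0.4832320447469068), np.float64(0.06285919939571435), np.float64(0.22144805510048804), -6) -> [0.0225 0.0426 0.0003] yaw -0.002
(np.float64(0.4827104081521144), np.float64(0.05797812291588214), np.float64(0.2046475323561832), -6) -> [0.0274 0.0594 0.0004] yaw -0.002
(np.float64(0.48236960936235423), np.float64(0.054789188370912706), np.float64(0.18744087290486308), -6) -> [0.0307 0.0766 0.0004] yaw -0.002
```

View pics/c12.png

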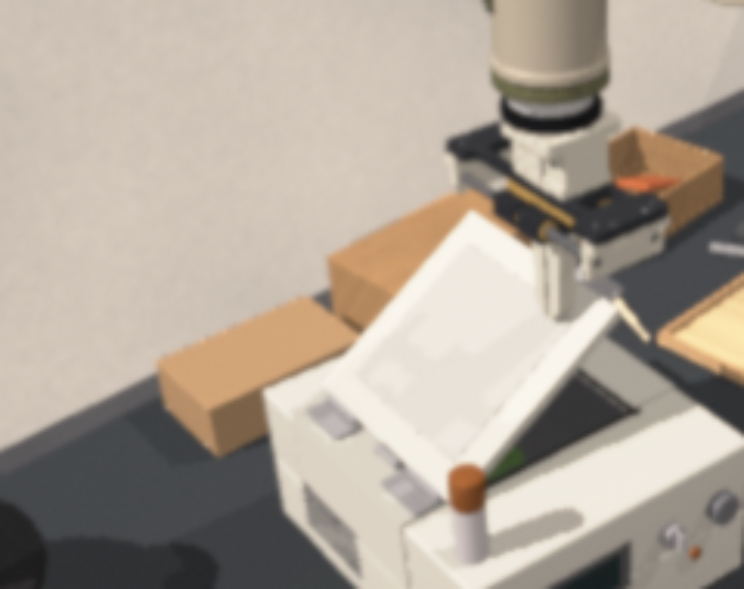

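{"op": "carry_out", "data": {"increments": [{"linear": [0.008,0.011,0],"yaw": 0},{"linear": [0.016,0.026,0],"yaw": 0},{"linear": [0.022,0.042,0],"yaw": 0},{"linear": [0.027,0.058,0],"yaw": 0},{"linear": [0.03,0.074,0],"yaw": 0}]}}

```text
t: 12.92
tool_pos: [0.4821, 0.055, 0.1889]
orientation: [-1.155, 1.29, -1.285]
force: [1.4, -0.5, 1.3]
opening: 0.0006
```

```bash
python3 - <<'E'
from h import *
a=shot('side','pics/s13.png')
arc([.1,.05,0])
cv2.imwrite('pics/c13.png',cv2.resize(a[130:290,150:350],None,fx=3.7,fy=3.7))
E
```

```text
[[-40.0, -64.5, 187.4], [-40.0, -65.5, 178.7], [-40.0, -66.0, 170.0]]
inA [-41.6 -64.6 186.4]
t 12.97 pos [0.4808 0.0549 0.1864] jaw -6.16 ydir [-0.005  0.003 -1.   ] F [-0.5 -0.6 -1.3] op 0.0007 q [ 0.01 -0.16  1.85  0.    1.46  0.11]
(np.float64(0.48236960936235423), np.float64(0.054789188370912706), np.float64(0.18744087290486308), -6) -> [-0.0001 -0.0011  0.0016] yaw -0.003
(np.float64(0.4822681598897774), np.float64(0.0538399017613653), np.float64(0.1787388561847385), -6) -> [0.0009 0.0076 0.0017] yaw -0.003
(np.float64(0.4822130535264805), np.float64(0.05332425854065781), np.float64(0.17), -6) -> [0.0014 0.0164 0.0017] yaw -0.003
```

View pics/c13.png

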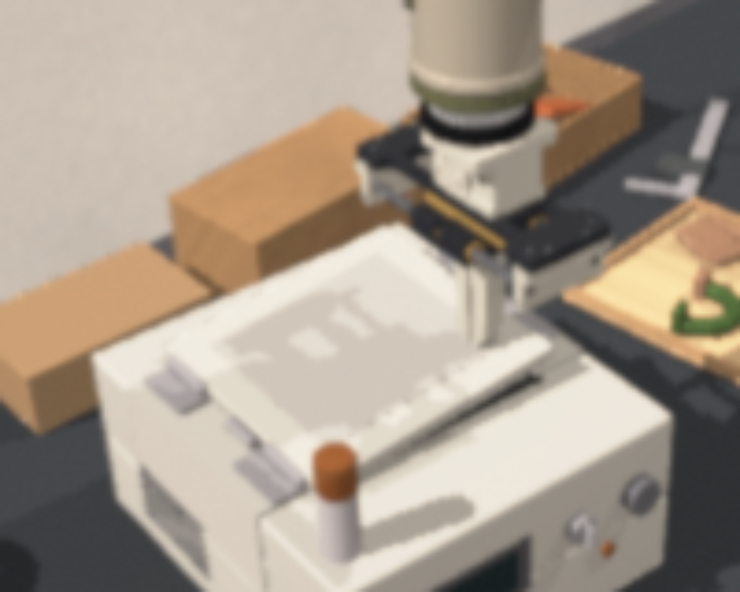

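Only the last 0.1 rad is left. I'll press it down slowly.

{"op": "carry_out", "data": {"increments": [{"linear": [0.001,0.005,0.001],"yaw": 0},{"linear": [0.001,0.01,0.001],"yaw": 0},{"linear": [0.001,0.014,0.001],"yaw": 0},{"linear": [0.001,0.017,0.001],"yaw": 0},{"linear": [0.001,0.018,0.001],"yaw": 0}]}}

```text
t: 13.6
tool_pos: [0.4818, 0.0538, 0.1701]
orientation: [-1.158, 1.292, -1.284]
force: [-9.4, -0.2, 18.9]
opening: 0.0007
```

The force rose to 19 N with the tips at 162 mm, which is the height of the shut lid's top. I'll lift off and look.

{"op": "carry_out", "data": {"increments": [{"linear": [0,-0.02,0],"yaw": 0},{"linear": [0,-0.05,0],"yaw": -0.1},{"linear": [0,-0.09,0],"yaw": -0.25},{"linear": [0,-0.12,0],"yaw": -0.4},{"linear": [0,-0.13,0],"yaw": -0.55}], "gripper": 0.28}}

```text
t: 14.22
tool_pos: [0.4834, 0.0537, 0.3029]
orientation: [-1.386, 0.874, -0.872]
force: [0.4, -0.6, -0.2]
opening: 0.0258
```

```bash
python3 - <<'E'
from h import *
a=shot('side','pics/s14.png');b=shot('top','pics/t14.png')
to((*A(30,-124,0)[:2],.28,39))
cv2.imwrite('pics/c14.png',cv2.resize(a[170:290,170:330],None,fx=5,fy=5,interpolation=cv2.INTER_CUBIC))
cv2.imwrite('pics/c14t.png',cv2.resize(b[130:280,150:350],None,fx=4,fy=4,interpolation=cv2.INTER_CUBIC))
for th in (1.4,1.5,1.6):
    g=[A(70-45*np.sin(th),-124+45*np.cos(th),z) for z in (174,214)]+[A(70,-124,174)]
    print(th,((proj('side',g)-[170,170])*5).round().tolist(),((proj('top',g)-[150,130])*4).round().tolist())
E
```

```text
t 14.32 pos [0.4832 0.0536 0.3019] jaw 25.49 ydir [-0.001  0.003 -1.   ] F [ 0.7 -0.2 -0.4] op 0.0258 q [ 0.   -0.2   1.67  0.    1.67 -0.44]
(np.float64(0.5456533934783033), np.float64(-0.011785827212604377), 0.28, 39) -> [0.086  0.0217 0.0282] yaw -0.236
1.4 [[544.0, 175.0], [543.0, 114.0], [505.0, 135.0]] [[544.0, 290.0], [545.0, 278.0], [564.0, 226.0]]
1.5 [[551.0, 172.0], [550.0, 111.0], [505.0, 135.0]] [[551.0, 291.0], [552.0, 280.0], [564.0, 226.0]]
1.6 [[558.0, 169.0], [557.0, 108.0], [505.0, 135.0]] [[558.0, 292.0], [559.0, 281.0], [564.0, 226.0]]
```

View pics/c14.png

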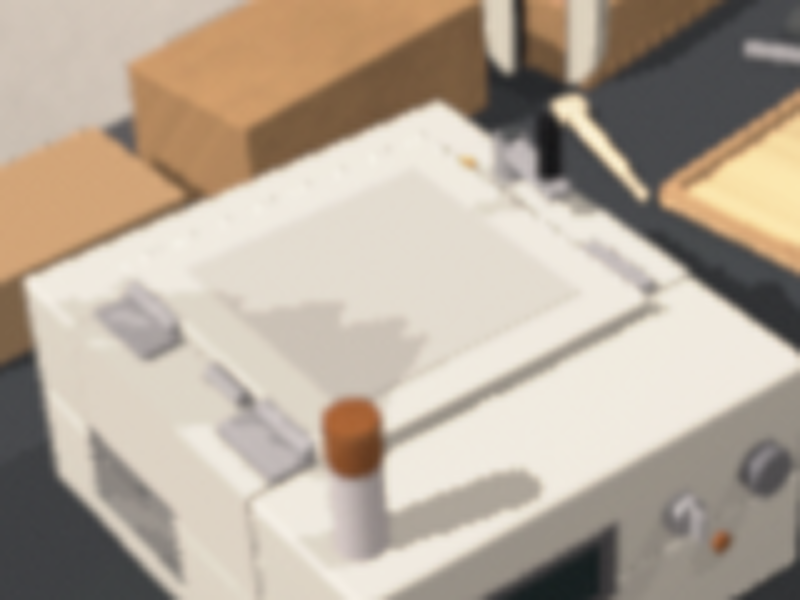

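View pics/c14t.png

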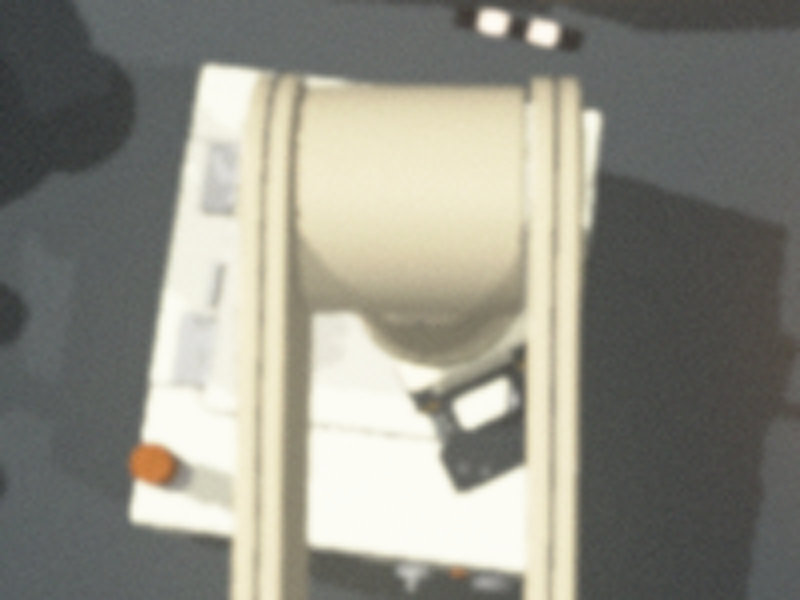

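The lid lies flat and the fingers are clear of it. The latch's black grip is at side crop (548,150), which puts the latch at about 1.43 rad. I'll move above the grip.

```bash
python3 - <<'E'
from h import *
to((*A(25,-118,0)[:2],.28,39))
E
```

```text
t 14.32 pos [0.4832 0.0536 0.3019] jaw 25.49 ydir [-0.001  0.003 -1.   ] F [ 0.7 -0.2 -0.4] op 0.0258 q [ 0.   -0.2   1.67  0.    1.67 -0.44]
(np.float64(0.5413192881856546), np.float64(-0.0052884791911239765), 0.28, 39) -> [0.0783 0.0217 0.0271] yaw -0.236
```

{"op": "carry_out", "data": {"increments": [{"linear": [0.02,0,0.007],"yaw": -0.08},{"linear": [0.04,0,0.014],"yaw": -0.16},{"linear": [0.06,0.01,0.02],"yaw": -0.236},{"linear": [0.078,0.02,0.027],"yaw": -0.236},{"linear": [0.078,0.022,0.027],"yaw": -0.236}]}}

```text
t: 14.95
tool_pos: [0.5407, -0.0056, 0.2774]
orientation: [-1.454, 0.702, -0.694]
force: [-0.4, 0.4, 0.5]
opening: 0.0263
```

```bash
python3 - <<'E'
from h import *
a=shot('side','pics/s15.png')
to((*A(25,-118,0)[:2],.19,39))
cv2.imwrite('pics/c15.png',cv2.resize(a[150:230,230:330],None,fx=7,fy=7,interpolation=cv2.INTER_CUBIC))
E
```

```text
t 15.0 pos [ 0.5404 -0.0051  0.2779] jaw 38.82 ydir [-0.004  0.004 -1.   ] F [-0.4 -0.1 -1.1] op 0.0259 q [-0.11 -0.04  1.57  0.    1.61 -0.78]
(np.float64(0.5413192881856546), np.float64(-0.0052884791911239765), 0.19, 39) -> [0.0012 0.0879 0.0006] yaw -0.003
```

View pics/c15.png

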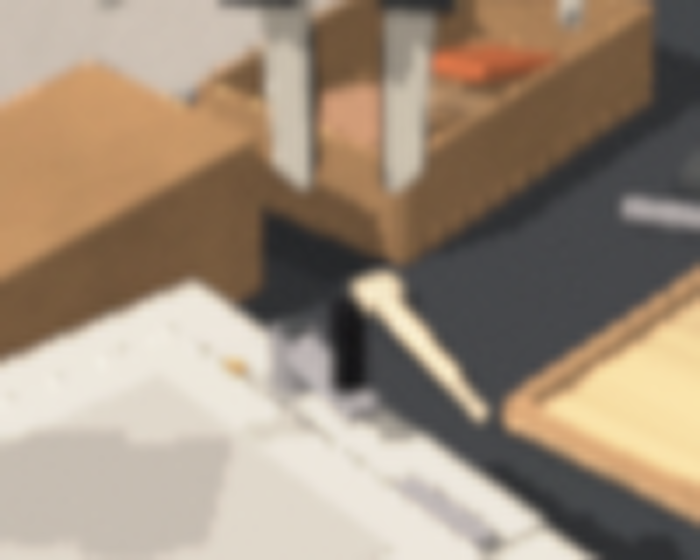

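In the side view the jaw gap (310 to 387) is centred on the grip at 347. I'll go down around it.

{"op": "carry_out", "data": {"increments": [{"linear": [0.001,0.025,0.0005],"yaw": 0},{"linear": [0.001,0.045,0.0005],"yaw": 0},{"linear": [0.001,0.062,0.0005],"yaw": 0},{"linear": [0.001,0.077,0.0005],"yaw": 0},{"linear": [0.001,0.085,0.0005],"yaw": 0}]}}

```text
t: 15.62
tool_pos: [0.5407, -0.0051, 0.1919]
orientation: [-1.455, 0.702, -0.692]
force: [-0.6, -1.1, -0.1]
opening: 0.0261
```

```bash
python3 - <<'E'
from h import *
a=shot('side','pics/s16.png')
ts=[]
for th,l in ((1.43,0),(1.2,2),(.9,5),(.6,6),(.3,6),(0.,6),(-.1,7)):
    ts.append((70-45*np.sin(th)+l*.7,-124+45*np.cos(th)+l*.7,190))
print(invA(robot.read_state()['tool_pos']))
to(*[(*A(*t),39) for t in ts])
cv2.imwrite('pics/c16.png',cv2.resize(a[150:230,230:330],None,fx=7,fy=7,interpolation=cv2.INTER_CUBIC))
E
```

```text
[  24.09905564 -117.89177683  191.10134061]
t 15.68 pos [ 0.5404 -0.0051  0.1911] jaw 38.82 ydir [-0.006  0.004 -1.   ] F [-0.5 -1.  -1.2] op 0.0259 q [-0.11 -0.01  1.7   0.    1.46 -0.78]
(np.float64(0.5417955266083645), np.float64(-0.005022658872248731), np.float64(0.19), 39) -> [0.0008 0.0011 0.0011] yaw -0.003
(np.float64(0.5469962242408213), np.float64(0.005877588320451821), np.float64(0.19), 39) -> [-0.0044  0.0011  0.012 ] yaw -0.003
(np.float64(0.5572013594676533), np.float64(0.018631713291559937), np.float64(0.19), 39) -> [-0.008   0.0011  0.0279] yaw -0.003
(np.float64(0.5687310536007966), np.float64(0.02732338789766202), np.float64(0.19), 39) -> [-0.0075  0.0011  0.0424] yaw -0.003
(np.float64(0.5813946342626123), np.float64(0.03185339273904822), np.float64(0.19), 39) -> [-0.0031  0.001   0.0551] yaw -0.003
(np.float64(0.5948313229187335), np.float64(0.0324387276856878), np.float64(0.19), 39) -> [0.0049 0.0009 0.0659] yaw -0.003
(np.float64(0.6000449217732826), np.float64(0.03235944799657178), np.float64(0.19), 39) -> [0.0082 0.0009 0.0699] yaw -0.003
```

View pics/c16.png

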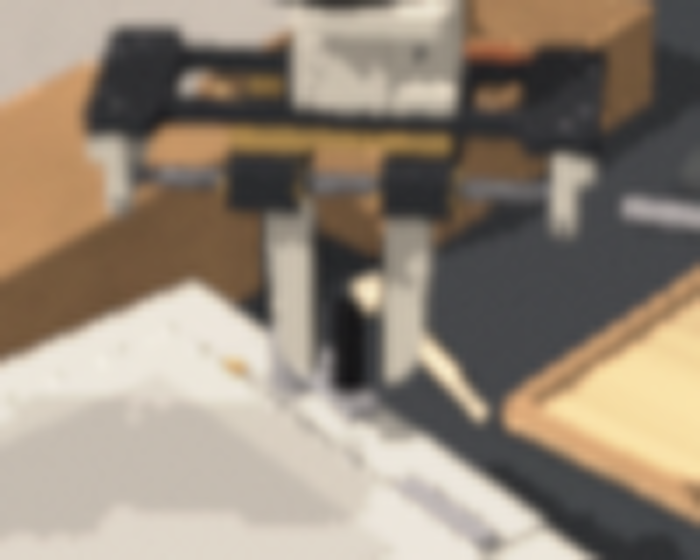

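The grip is between the fingers. I'll swing it along its arc.

{"op": "carry_out", "data": {"increments": [{"linear": [-0.004,0.001,0.012],"yaw": 0},{"linear": [-0.008,0.001,0.028],"yaw": 0},{"linear": [-0.0075,0.001,0.042],"yaw": 0},{"linear": [-0.003,0.001,0.055],"yaw": 0},{"linear": [0.004,0.001,0.064],"yaw": 0}]}}

```text
t: 16.3
tool_pos: [0.594, 0.0323, 0.1901]
orientation: [-1.455, 0.702, -0.692]
force: [-2.7, -0.8, -0.1]
opening: 0.026
```

```bash
python3 - <<'E'
from h import *
a=shot('side','pics/s17.png')
print(invA(robot.read_state()['tool_pos']))
ts=[(70+4,-79+4,190),(70+8,-79+4,190)]
to(*[(*A(*t),39) for t in ts])
cv2.imwrite('pics/c17.png',cv2.resize(a[150:230,230:330],None,fx=7,fy=7,interpolation=cv2.INTER_CUBIC))
E
```

```text
[ 74.06210718 -75.32695722 189.97571713]
t 16.35 pos [0.5946 0.0319 0.19  ] jaw 38.83 ydir [-0.005  0.004 -1.   ] F [-1.2 -0.9 -0.4] op 0.0262 q [-0.03  0.14  1.54  0.    1.46 -0.71]
(np.float64(0.5946112025156396), np.float64(0.0322611129111284), np.float64(0.19), 39) -> [-0.0003 -0.      0.0002] yaw -0.003
(np.float64(0.5985885542921725), np.float64(0.03183605662578347), np.float64(0.19), 39) -> [ 0.0025 -0.      0.003 ] yaw -0.003
```

View pics/c17.png

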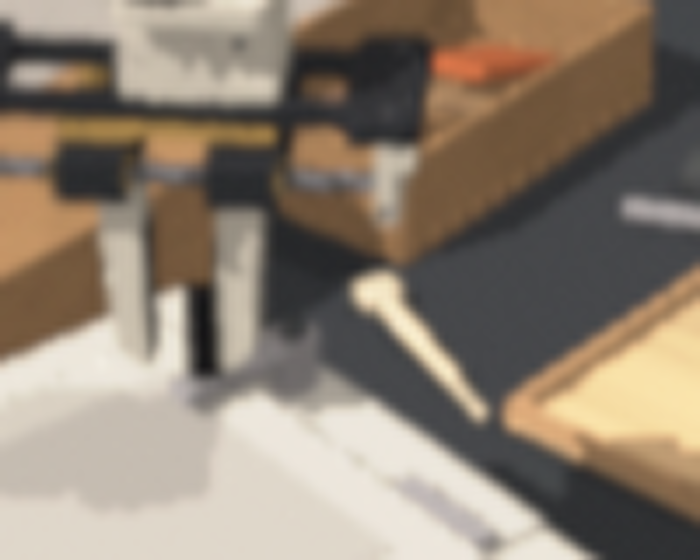

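The latch is nearly across. I'll push a little further along analyser +x until the force shows the stop.

{"op": "carry_out", "data": {"increments": [{"linear": [0.002,0,0.002],"yaw": 0},{"linear": [0.003,0,0.004],"yaw": 0},{"linear": [0.004,0,0.006],"yaw": 0}]}}

```text
t: 16.73
tool_pos: [0.5968, 0.0311, 0.1892]
orientation: [-1.462, 0.712, -0.685]
force: [-35.1, -5.1, 17.0]
opening: 0.0267
```

```bash
python3 - <<'E'
from h import *
a=shot('side','pics/s18.png')
print(invA(robot.read_state()['tool_pos']));to()
cv2.imwrite('pics/c18.png',cv2.resize(a[150:230,230:330],None,fx=7,fy=7,interpolation=cv2.INTER_CUBIC))
for th in (0,.1,.2):
    g=[A(70-45*np.sin(th),-124+45*np.cos(th),z) for z in (174,214)]
    print(th,((proj('side',g)-[230,150])*7).round().tolist())
E
```

```text
[ 76.21384666 -75.88746447 189.24578418]
t 16.77 pos [0.5967 0.0311 0.1892] jaw 38.78 ydir [-0.018  0.002 -1.   ] F [-30.1  -5.   14.3] op 0.0269 q [-0.03  0.16  1.52  0.    1.47 -0.71]
0 [[198.0, 370.0], [194.0, 285.0]]
0.1 [[205.0, 375.0], [201.0, 289.0]]
0.2 [[213.0, 379.0], [209.0, 294.0]]
```

View pics/c18.png

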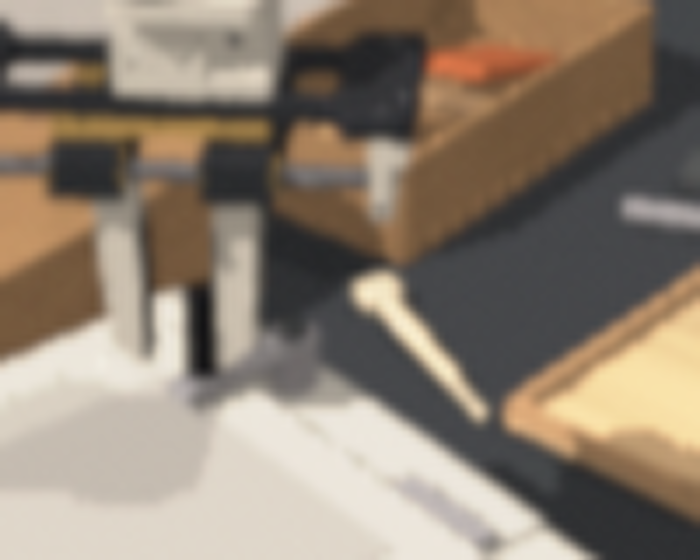

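The force jumped to 35 N at the stop, and the grip image matches an angle near 0. I'll back off to free the grip, then rise.

{"op": "carry_out", "data": {"increments": [{"linear": [0,0,-0.003],"yaw": 0},{"linear": [-0.001,0,-0.006],"yaw": 0},{"linear": [-0.001,0,-0.006],"yaw": 0}]}}

```text
t: 17.15
tool_pos: [0.5918, 0.028, 0.1896]
orientation: [-1.461, 0.711, -0.686]
force: [-0.5, -0.2, 0.7]
opening: 0.0261
```

```bash
python3 - <<'E'
from h import *
print(invA(robot.read_state()['tool_pos']));to((*A(71,-78,190),39))
E
```

```text
[ 71.65979204 -79.52562122 189.60286842]
t 17.15 pos [0.5918 0.028  0.1896] jaw 38.76 ydir [-0.016  0.002 -1.   ] F [-0.5 -0.2  0.7] op 0.0261 q [-0.04  0.15  1.54  0.    1.47 -0.72]
(np.float64(0.5913093964692314), np.float64(0.029596891292737473), np.float64(0.19), 39) -> [-0.0016 -0.0004  0.0006] yaw -0.004
```

Free and centred. I'll raise straight up and then swing clear for a top view.

{"op": "carry_out", "data": {"increments": [{"linear": [0,-0.02,0],"yaw": 0},{"linear": [0,-0.05,0],"yaw": 0},{"linear": [0,-0.09,0],"yaw": 0},{"linear": [0,-0.13,0],"yaw": 0},{"linear": [0,-0.17,0],"yaw": 0}]}}

```text
t: 17.77
tool_pos: [0.5948, 0.0278, 0.3629]
orientation: [-1.46, 0.709, -0.688]
force: [0.7, 0.8, -0.4]
opening: 0.0259
```

```bash
python3 - <<'E'
from h import *
to((.5,-.22,.36))
a=shot('side','pics/s19.png')
E
```

```text
t 17.77 pos [0.5948 0.0278 0.3629] jaw 38.77 ydir [-0.014  0.002 -1.   ] F [ 0.7  0.8 -0.4] op 0.0259 q [-0.04  0.12  1.26  0.    1.78 -0.72]
(0.5, -0.22, 0.36) -> [ 0.1339  0.0037 -0.229 ] yaw 0
```

{"op": "carry_out", "data": {"increments": [{"linear": [0.025,0,-0.045],"yaw": 0},{"linear": [0.05,0,-0.09],"yaw": 0},{"linear": [0.08,0,-0.135],"yaw": 0},{"linear": [0.105,0,-0.18],"yaw": 0},{"linear": [0.13,0,-0.22],"yaw": 0}]}}

```text
t: 18.45
tool_pos: [0.5054, -0.213, 0.3715]
orientation: [-1.457, 0.701, -0.696]
force: [0.1, -0.4, 0.5]
opening: 0.0262
```

{"op": "carry_out", "data": {"increments": [{"linear": [0,0,0],"yaw": 0},{"linear": [0,0,0],"yaw": 0},{"linear": [0,0,0],"yaw": 0}]}}

```text
t: 18.82
tool_pos: [0.506, -0.2119, 0.3721]
orientation: [-1.457, 0.699, -0.695]
force: [-0.7, 0.3, -0.4]
opening: 0.026
```

```bash
python3 - <<'E'
from h import *
a=shot('side','pics/s20.png');b=shot('top','pics/t20.png')
cv2.imwrite('pics/c20.png',np.hstack([cv2.resize(a[150:300,150:350],None,fx=2,fy=2),cv2.resize(b[120:270,140:340],None,fx=2,fy=2)]))
cv2.imwrite('pics/c20t.png',cv2.resize(b[150:230,230:320],None,fx=7,fy=7,interpolation=cv2.INTER_CUBIC))
for th in (0,.1,.2):
    g=[A(70-45*np.sin(th),-124+45*np.cos(th),z) for z in (174,214)]+[A(70,-124,174)]
    print(th,((proj('top',g)-[230,150])*7).round().tolist())
to()
E
```

```text
0 [[310.0, 242.0], [308.0, 218.0], [427.0, 256.0]]
0.1 [[309.0, 254.0], [308.0, 230.0], [427.0, 256.0]]
0.2 [[309.0, 265.0], [308.0, 242.0], [427.0, 256.0]]
t 18.93 pos [ 0.5059 -0.2119  0.3717] jaw 38.86 ydir [-0.003  0.    -1.   ] F [-0.  -0.7  0.3] op 0.026 q [-0.49 -0.02  1.38 -0.    1.78 -1.17]
```

View pics/c20.png

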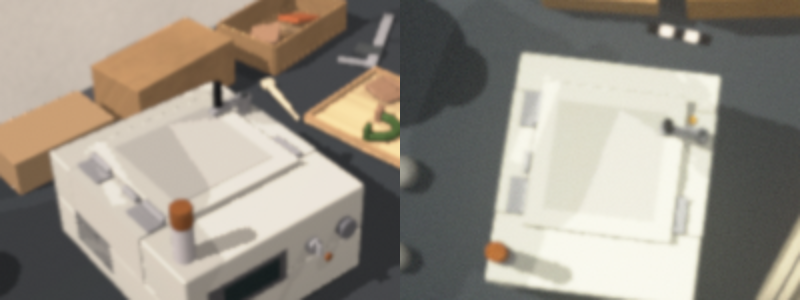

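View pics/c20t.png

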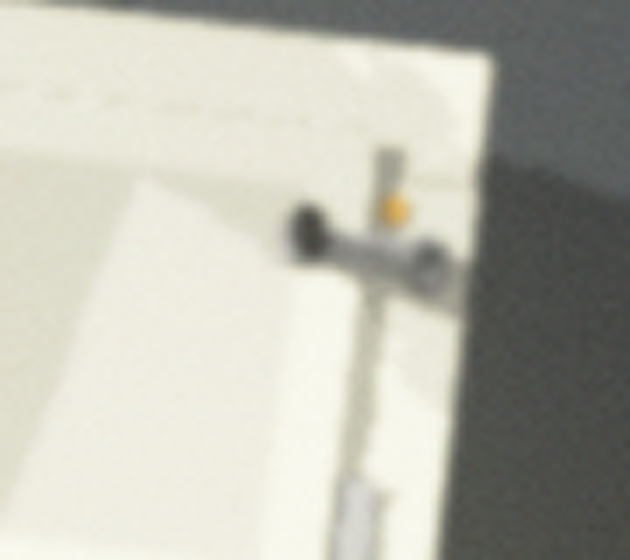

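The lid is flat. The latch arm lies across it, with the grip at crop (308,235) against a predicted 230 for angle 0, and the hard stop agrees. The robot is clear, so I'll hand in.

```bash
python3 - <<'E'
from h import *
print(robot.close_job())
E
```

```text
the job is handed in; nothing more can be done
None
```

The job is done and handed in at about 19 s of the 70 s allowed. The spout is standing on the well floor over the window, the lid is shut, and the latch is across it. The hand-in reported no verdict.

- **Spout:** I gripped it by the tube and lowered it until about 4 N showed it was on the floor, then let go. From the tool position its centre was within about 2 mm of the window's centre, and the side view showed it upright. I couldn't see it again once the lid was shut.
- **Lid:** I pushed it shut from behind at under about 1 rad/s. It pressed firm at 19 N with the fingertips at the height of the closed lid, and the pictures show it flat.
- **Latch:** I turned it only after the lid was down, pushing until it hit a hard stop at about 35 N. The last pictures put it between 0 and 0.05 rad. The calibration leaves about 0.06 rad of doubt, so the stop is the stronger evidence.
- **Other finds:** I saw no other find moved in the views I took. I did not measure their positions again at the end, and the last close-ups don't show all of them.

One move call was refused because I left out the yaw value; nothing moved, and I sent it again.

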